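Shake out the parts basket and hang it still in the dryer

TASK

Lift the wire basket of freshly rinsed pieces off the draining stand by its wooden handle and swing it to and fro over the stand's tray until it leans about 15 degrees, which tips out the rinse caught in the hollow pieces; never let it lean beyond 30 degrees, or they spill. Then kill the swing and hang the basket in the middle of the round warm-air dryer, its underside about midway between rim and floor, and keep it there still for five seconds; the program finishes while the gripper goes on holding it so. The basket must not touch anything at any time, or be touched, and everything else on the bench stays where it is.

Things in the scene. Friction and masses are not known exactly. Their poses are not given: they have to be found in the camera images.
- handle: Lifting handle, loose, 0.12 kg, upright, at the start in the stand's fork. Origin: the pivot in its hook, from which the basket hangs; z up along the handle. Above it: steel stem 8 mm thick up to z 20 mm, brass collar 38 mm across, z 20 to 26 mm, then the dark wooden grip, 24 x 24 mm square (faces across its x and y), z 26 to 82 mm.
- grip (a point): Middle of the wooden grip, on the handle's axis, 55 mm above the pivot: a good place for the TCP, from above.
- basket: Round wire basket, orange top rim, 76 mm across, 40 mm tall, pieces fixed fast inside, hung by a narrow wire bail from the handle's pivot. Origin: centre of its underside, 235 mm below the pivot along the basket's own z axis (towards the pivot). Swings freely in every direction, up to 0.9 rad from the handle's axis; turns with the handle in yaw.
- basket_com (a point): Centre of mass of the basket, 215 mm below the pivot, 20 mm above the underside. Nominal mass 0.45 kg (may be 0.31 to 0.61). It swings like a simple pendulum 217 mm long, period about 0.94 s, whatever its mass. The pivot has almost no friction: left alone, the swing lasts for minutes.
- stand: Draining stand, fixed. Origin on the table, right below where the pivot starts. Its aluminium tray spans x -230 to +130 and y -90 to +90 mm of this frame, rim 16 mm, floor 4 mm high. A post 14 mm thick rises at x +105 mm to z 290 mm; from its top a forked arm points along -x.
- fork (a point): Middle of the fork's seat: stand x 0, y 0, z 290 mm, the top of the 8 mm thick fork. Two prongs, 7 to 19 mm either side of the handle's stem, carry the collar; their tips, at stand x -30 mm, have keeper lips 5 mm high. To take the handle out, lift it about 10 mm and draw it along the stand's -x by at least 60 mm before raising it further.
- dryer: Warm-air dryer, fixed: round white pot with a steel rim, 170 mm outside, 160 mm inside, rim 50 mm and perforated floor 7 mm above the table. Origin: on the table, on the pot's axis. A grey control box, 100 mm wide and 52 mm high with its knob, adjoins its +x side out to x 135 mm.
- charcoal: Bystander, loose: black charcoal block, 100 x 60 x 35 mm; origin under its centre. Leave alone.
- oiler: Bystander, loose: amber oil bottle with an orange nozzle, 52 mm across, 125 mm tall; origin under its centre. Leave alone.
- brush: Bystander, loose: brush lying on the table between stand and dryer, under 40 mm high; origin under its middle. Leave alone.
Things that resemble listed ones, but are neither listed nor needed, are in the scene too. Of the things like the dryer, leave any that is turquoise; of the rest the larger one is meant.

How it is judged:
By the outcome, as a careful person would: the job done as asked, in the order asked, and still so for the second after the job is handed in, while the arm keeps its last pose, push and grip.
It also fails if it takes over 72 s, if anything falls off the work surface, if the arm or the gripper's body presses on something with over 40 N, if the wrist force passes 120 N, or if a joint passes its speed limit or range.

ROBOT

A 7-joint arm with a two-finger parallel gripper is mounted at the origin on the work surface. World frame = base frame: x ahead of the robot, y to its left, z up, the work surface at z = 0. Lengths are in m, angles in rad, forces in N, time in s.
With the tool pointing down it reaches from about 0.375 to 0.925 m from the base axis. Payload 3.1 kg.
Tool frame: the origin (TCP) lies between the finger pads, 19 mm behind the fingertips; this is the grasp point; z points along the fingers, y is the line along which they close (so a half turn about z gives the same grasp; the last joint's range is limited). The gripper opens to 85 mm and grips with 20 to 120 N. Pads are 22 mm wide; open, the fingers measure 114 mm over their backs; the gripper's body (76 mm by 85 mm) begins 54 mm behind the grasp point. The pads swing forward as they close: fully open they stand 13 mm farther back than shut.
Start: joints at [-1.428, 0.383, 0.044, 1.598, -0.018, 1.161, -0.05], TCP at [0.155, 0.631, 0.25] pointing down, gripper open.
Joint ranges: [-2.61, 2.61], [-0.41, 2.15], [-1.48, 1.57], [0, 2.5], [-1.57, 4.71], [0.05, 1.97], [-2.85, 2.85]. Speed limits (rad/s): [2.79, 2.79, 3.14, 3.14, 3.14, 3.14, 3.14].

INTERFACE

Orientations are given as a 3x3 rotation matrix whose columns are the frame's x, y, z axes.
In Python, from cell import arm gives the robot as it stands.
- The arm moves only by the tool servo_tool, never from a script. Its argument "steps" is a list of rows, each a list of 3 entries, a list of its own where there are three numbers: the shift along the tool's x, y, z in m, then the turn, a rotation vector about the tool's x, y, z in degrees, then the opening, from 0 (shut) to 1 (fully open). A call has 1 to 12 rows; each row is the pose to reach, as a shift and turn from the pose commanded when the call began, along the tool's axes at that moment; what a row does not reach only later rows make up. A row lasts 1/10 s, in which the tool goes at most 50 mm and 8.59 degrees, less where a joint would pass 70% of its speed; a pose out of reach is approached as far as the arm can. A call with a gripper value outside its range is refused whole. The fingers move at their own pace and stop on an object; "newtons" is the grip in N (left out, the last holds). Time passes only in rows, so rows that repeat a pose let the fingers close. It gives the time, the measured TCP pose, the force, the opening and the grip force at its end, in the units of the state.
- arm.observe(): the state, without advancing time (a new reading comes with each control period).
- arm.snapshot(name): name is "side" or "top" or "wrist"; returns a dict with "pixels" (384x512x3 uint8, red, green, blue), "mtx" (3x3 intrinsics, pixels), "dist" ([k1, k2, p1, p2, k3] as OpenCV has them; the pictures are not rectified), "R" (3x3) and "t" (3): a world point X has camera coordinates R X + t. Camera axes: x right, y down, z forward; pixel columns grow to the right and rows downward; lengths in m; the calibration is good to about 2 mm. A picture is of the moment at which its call begins. There is no depth.
- arm.hand_in(): hands the job in; it is judged then, once.
The state is a dict: "time_s": time; "joint_pos": joint angles; "joint_velocities": joint speeds; "effort": joint torques, N m; "tcp_pos": TCP position; "eef_rot": TCP orientation; "contact_force": force on the tool from outside, world axes, zero at the start; "ft_torque": the same for the moment, N m; "finger_gap": finger opening in m; "grip_force": force on a finger pad.
Only numpy, scipy, OpenCV 4.12 (cv2) and the standard library are available. Lean on these libraries where they do the work, as an engineer would, in place of code of your own. Each camera call takes 0.05 s, during which the arm holds its last target. There are 200 camera calls.

## Working session

There is one attempt and no reset: what is moved stays moved. The work goes in short steps, Python scripts to look and compute and a tool call to move; the robot and the scene stay as the last step left them, time stands still between calls to the robot, and variables do not carry over. Pictures are saved under pics/ and viewed, at most 10 in all, crops included, and the job is handed in when it is done.

Besides the shell and the picture viewer there is one more tool, called after ">>>" by a JSON object that holds its "method" and its "body", one argument or row to a line. servo_tool: Moves the arm, as the interface text tells. Its arguments: {"type":"object","properties":{"steps":{"type":"array"},"newtons":{"type":"number"}},"required":["steps"]}

```bash
mkdir -p pics; ls
cat > h.py <<'E'
import numpy as np, cv2
from cell import arm
def snap(n,f=None):
    s=arm.snapshot(n); s={k:(np.array(v) if k!='pixels' else np.asarray(v)) for k,v in s.items()}
    if f: cv2.imwrite(f,s['pixels'][...,::-1])
    return s
def ray(s,uv):
    p=cv2.undistortPoints(np.array([[uv]],float),s['mtx'].astype(float),s['dist'].astype(float))[0,0]
    d=s['R'].T@np.array([p[0],p[1],1.]); c=-s['R'].T@s['t']
    return c,d/np.linalg.norm(d)
def onz(s,uv,z):
    c,d=ray(s,uv); return c+d*(z-c[2])/d[2]
def proj(s,X):
    return cv2.projectPoints(np.array([X],float),cv2.Rodrigues(s['R'])[0],s['t'].astype(float),s['mtx'].astype(float),s['dist'].astype(float))[0].reshape(-1,2)
def tri(s1,u1,s2,u2):
    c1,d1=ray(s1,u1);c2,d2=ray(s2,u2)
    A=np.stack([d1,-d2],1);k=np.linalg.lstsq(A,c2-c1,rcond=None)[0]
    a=c1+d1*k[0];b=c2+d2*k[1];return (a+b)/2,np.linalg.norm(a-b)
E
python3 - <<'E'
from h import *
a=snap('top','pics/t.png');b=snap('side','pics/s.png')
import pickle;pickle.dump((a,b),open('s.pkl','wb'))
for s in(a,b):print(-s['R'].T@s['t'],s['R'].round(2).tolist(),s['mtx'][0,0])
o=arm.observe();print(o)
cv2.imwrite('pics/ts.png',cv2.resize(np.vstack([a['pixels'],b['pixels']])[...,::-1],None,fx=.78,fy=.78))
E
```

```text
pics
[0.2472659  0.00994118 1.44699929] [[0.02, -1.0, 0.03], [-0.99, -0.02, -0.17], [0.17, -0.03, -0.99]] 414.77725761831647
[ 0.04151551 -0.64747601  1.0325856 ] [[0.84, -0.55, -0.01], [-0.4, -0.6, -0.69], [0.37, 0.58, -0.73]] 373.7141733269142
{'time_s': 0.1, 'joint_pos': array([-1.42779246,  0.38374288,  0.04387163,  1.59943118, -0.01788365,
        1.16117204, -0.04987482]), 'joint_velocities': array([-0.00114399, -0.0035729 , -0.00050258, -0.005125  , -0.0009484 ,
       -0.00038045,  0.00081469]), 'effort': array([ 3.60691323e-03, -4.34725285e+01,  1.02989305e+00, -2.50455576e+01,
        1.09054410e-02,  5.44019349e-03,  3.96630568e-06]), 'tcp_pos': array([0.15484612, 0.6304562 , 0.24871336]), 'eef_rot': array([[-9.71165417e-01,  2.38406292e-01, -4.14785155e-04],
       [ 2.38406605e-01,  9.71162649e-01, -2.32394073e-03],
       [-1.51218243e-04, -2.35581839e-03, -9.99997214e-01]]), 'contact_force': array([-0.48602319, -0.07131777,  0.29210521]), 'ft_torque': array([-0.05022609,  0.05200417,  0.01763858]), 'grip_force': 0.0, 'finger_gap': 0.08529836947120185}
```

View pics/t.png

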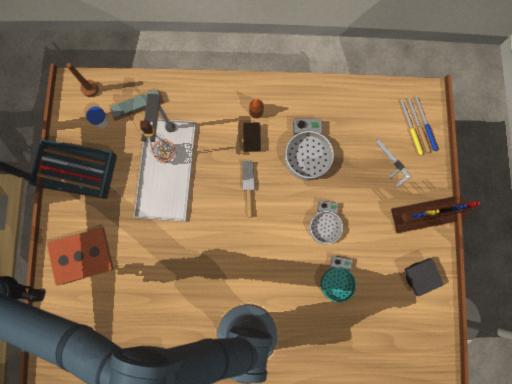

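View pics/s.png

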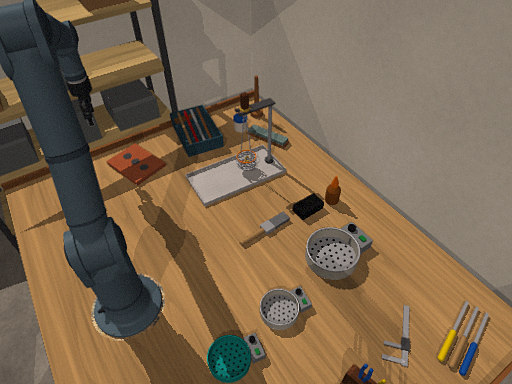

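The top view shows the stand tray at (165,170) with the basket at (163,150) and the handle and fork near (150,125). There are three pots: the large white one (309,155), a small white one (326,226) and a turquoise one (338,283). The large white one fits: it isn't turquoise and it is the larger of the two left. The side view shows the handle near (243,100), the post (270,130) and the large dryer (333,253). A peg at (257,85) looks similar to the handle. Next I'll enlarge both areas.

Run:
```python
from h import *
import pickle;a,b=pickle.load(open('s.pkl','rb'))
def crop(s,x,y,w,h,f):return cv2.resize(s['pixels'][y:y+h,x:x+w,::-1],None,fx=f,fy=f,interpolation=cv2.INTER_CUBIC)
p=crop(a,120,80,100,75,4);q=crop(b,210,70,100,75,4);r=crop(a,270,100,100,75,4);t=crop(b,290,210,100,75,4)
cv2.imwrite('pics/c1.png',np.vstack([np.hstack([p,q]),np.hstack([r,t])]))
```

```text
(no output)
```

View pics/c1.png

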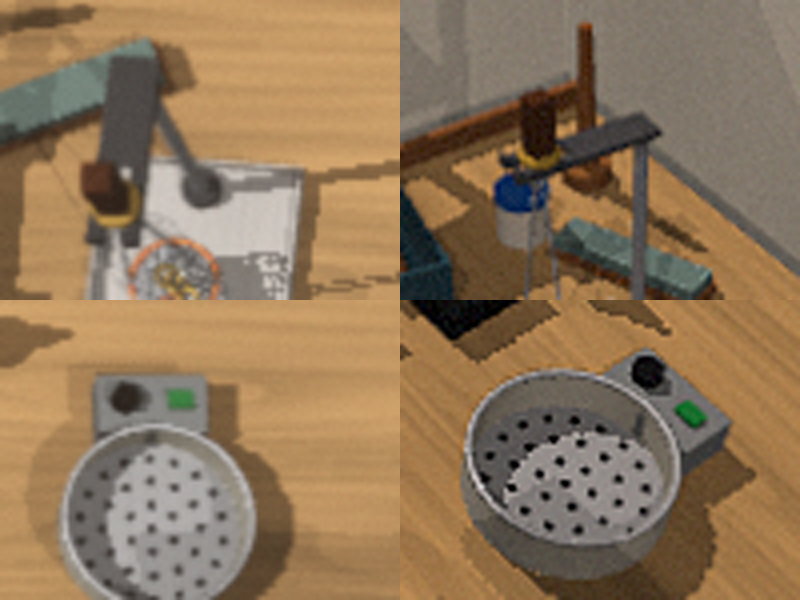

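The crop confirms both. The handle (dark grip, brass collar) sits in the fork at top pixel (148,131) and side pixel (245,109). The large white dryer is at top (309,155), with its control box on the +x side. Now I'll measure.

Run:
```python
from h import *
import pickle;a,b=pickle.load(open('s.pkl','rb'))
def m(s,lo,hi,x,y,w,h):
    hsv=cv2.cvtColor(s['pixels'],cv2.COLOR_RGB2HSV);k=cv2.inRange(hsv,lo,hi);z=np.zeros_like(k);z[y:y+h,x:x+w]=k[y:y+h,x:x+w];return z
def cen(k):
    v,u=np.nonzero(k);return np.array([u.mean(),v.mean()]),len(u),u.min(),u.max(),v.min(),v.max()
# collar
ca=cen(m(a,(18,130,90),(32,255,255),138,120,20,20));cb=cen(m(b,(18,130,90),(32,255,255),235,95,20,22))
print(ca,cb)
# grip
ga=cen(m(a,(0,60,10),(15,255,110),138,115,15,20));gb=cen(m(b,(0,60,10),(15,255,110),238,85,14,25));print(ga,gb)
print('collar',tri(a,(148.3,131.3),b,(245,109.5)),'z.313',onz(a,ca[0],.313),onz(b,cb[0],.313))
print('grip',tri(a,ga[0],b,gb[0]))
print('griptop',tri(a,(145,122.8),b,(244.5,94.5)))
# tray
k=m(a,(0,0,110),(180,45,255),125,110,80,125);c=max(cv2.findContours(k,0,1)[0],key=cv2.contourArea)[:,0]
P=np.array([onz(a,p,.016)[:2] for p in c]);print('tray',cv2.minAreaRect(P.astype(np.float32)))
# dryer
k=m(a,(0,0,30),(180,60,255),275,125,70,65);k=cv2.morphologyEx(k,cv2.MORPH_CLOSE,np.ones((7,7)));c=max(cv2.findContours(k,0,1)[0],key=cv2.contourArea)[:,0]
P=np.array([onz(a,p,.05)[:2] for p in c]);
from scipy.optimize import least_squares as ls
f=ls(lambda q:np.hypot(*(P-q[:2]).T)-q[2],[.68,-.25,.085],loss='soft_l1',f_scale=.002);print('dry',f.x,f.cost,len(P))
for uv in [(309,155)]:print(onz(a,uv,.05))
k=m(b,(0,0,30),(180,60,255),300,222,65,60);cv2.imwrite('pics/k.png',k)
# box centre & other things
print('box',onz(a,(295,118),.045),onz(a,(321,118),.045))
print('dr side rim pts: L,R,T', onz(b,(290+66/4,210+165/4),.05),onz(b,(290+280/4,210+165/4),.05),onz(b,(290+160/4,210+70/4),.05))
for n,uv,z in [('oiler',(256,107),.06),('char',(252,137),.035),('brush',(249,188),.02),('brush t',(248,162),.03)]:print(n,onz(a,uv,z))
```

```text
(array([149.17073171, 133.12195122]), 41, np.int64(142), np.int64(154), np.int64(127), np.int64(136)) (array([242.96774194, 108.96774194]), 31, np.int64(237), np.int64(249), np.int64(103), np.int64(111))
(array([145.8559322 , 126.44915254]), 118, np.int64(141), np.int64(151), np.int64(120), np.int64(133)) (array([244.39751553,  99.56521739]), 161, np.int64(238), np.int64(251), np.int64(90), np.int64(109))
collar (array([0.61453035, 0.30030269, 0.2837729 ]), np.float64(0.003269077382079798)) z.313 [0.59844426 0.29072826 0.313     ] [0.5898115  0.26957196 0.313     ]
grip (array([0.61389386, 0.29818101, 0.32592753]), np.float64(0.00018747556113628988))
griptop (array([0.61603129, 0.29664876, 0.34637145]), np.float64(0.003319375824561559))
tray ((0.5632140636444092, 0.29971209168434143), (0.1795961707830429, 0.3605690896511078), 86.84261322021484)
dry [ 0.62476778 -0.20049967  0.09163074] 0.0016660199185883843 157
[ 0.61447581 -0.20410625  0.05      ]
box [ 0.75022064 -0.15561568  0.045     ] [ 0.75312354 -0.24879898  0.045     ]
dr side rim pts: L,R,T [ 0.53977792 -0.17060236  0.05      ] [ 0.67968959 -0.26453297  0.05      ] [ 0.66388868 -0.13996015  0.05      ]
oiler [ 0.78161488 -0.01588824  0.06      ]
char [ 0.67884576 -0.00424472  0.035     ]
brush [0.49819122 0.00240925 0.02      ]
brush t [0.58891201 0.00791636 0.03      ]
```

```bash
cat >> h.py <<'E'
def cmd(target,yaw_y=None):
    o=arm.observe();R=o['eef_rot'];d=R.T@(np.array(target)-o['tcp_pos']);print('tcp',o['tcp_pos'].round(4),'shift mm',(d*1e3).round(1),'yaw_y',np.degrees(np.arctan2(R[1,1],R[0,1])).round(2),'t',o['time_s'])
E
python3 - <<'E'
from h import *
import pickle;a,b=pickle.load(open('s.pkl','rb'))
from scipy.optimize import least_squares as ls
c=np.array([.613,-.207])
for it in range(2):
  for n,s in(('top',a),('side',b)):
    hsv=cv2.cvtColor(s['pixels'],cv2.COLOR_RGB2HSV).astype(np.float32);cam=(-s['R'].T@s['t'])[:2]
    pts=[]
    away=np.arctan2(*(c-cam)[::-1])
    for t in np.arange(0,2*np.pi,.05):
        if abs((t+np.pi)%(2*np.pi)-np.pi)<.75: continue  # box
        if np.cos(t-away)<-.2: continue
        r=np.arange(.065,.105,.0005);X=np.c_[c[0]+r*np.cos(t),c[1]+r*np.sin(t),0*r+.05]
        uv=proj(s,X).astype(np.float32);S=cv2.remap(hsv[...,1],uv[:,:1],uv[:,1:],1)[:,0]
        i=np.argmax(S>75) 
        if i>0: pts.append(X[i,:2])
    P=np.array(pts)
    f=ls(lambda q:np.hypot(*(P-q).T)-.085,c,loss='soft_l1',f_scale=.002);print(n,f.x,np.median(abs(f.fun)),len(P))
cmd([.6135,.2975,.45])
E
```

```text
top [ 0.62024207 -0.20638556] 0.0009083142961692214 41
side [ 0.61701125 -0.20700176] 0.00025709813518880187 41
top [ 0.62024207 -0.20638556] 0.0009083142961692214 41
side [ 0.61701125 -0.20700176] 0.00025709813518880187 41
tcp [0.1548 0.6305 0.2487] shift mm [-524.8 -214.5 -200.7] yaw_y 76.21 t 0.1
```

>>> {"method": "servo_tool", "body": {
  "steps": [
    [[0,0,-0.05],[0,0,0],1],
    [[0,0,-0.1],[0,0,0],1],
    [[-0.02,-0.01,-0.15],[0,0,0],1],
    [[-0.06,-0.025,-0.19],[0,0,0],1],
    [[-0.1,-0.041,-0.2],[0,0,-1],1],
    [[-0.14,-0.057,-0.2],[0,0,-3],1],
    [[-0.18,-0.073,-0.2],[0,0,-5],1],
    [[-0.22,-0.09,-0.2],[0,0,-7],1],
    [[-0.26,-0.106,-0.2],[0,0,-9],1],
    [[-0.3,-0.123,-0.2],[0,0,-10.6],1],
    [[-0.34,-0.139,-0.2],[0,0,-10.6],1],
    [[-0.38,-0.155,-0.2],[0,0,-10.6],1]
  ]
}}

```text
time_s: 1.3
tcp_pos: [0.4881, 0.3887, 0.4493]
eef_rot: [[-0.998, 0.056, -0.001], [0.056, 0.998, -0.001], [0.001, -0.001, -1.0]]
contact_force: [0.2, 0.0, 0.8]
finger_gap: 0.085
grip_force: 0.0
```

```bash
python3 -c "
from h import *
cmd([.6135,.2975,.45])"
```

```text
tcp [0.4881 0.3887 0.4493] shift mm [-130.3  -84.1   -0.7] yaw_y 86.81 t 1.3
```

>>> {"method": "servo_tool", "body": {
  "steps": [
    [[-0.035,-0.022,0],[0,0,0],1],
    [[-0.07,-0.045,0],[0,0,0],1],
    [[-0.1,-0.065,0],[0,0,0],1],
    [[-0.12,-0.077,0],[0,0,0],1],
    [[-0.131,-0.085,0],[0,0,0],1],
    [[-0.131,-0.085,0],[0,0,0],1],
    [[-0.131,-0.085,0],[0,0,0],1]
  ]
}}

```text
time_s: 2.0
tcp_pos: [0.6122, 0.2992, 0.4496]
eef_rot: [[-0.999, 0.054, -0.002], [0.054, 0.999, 0.001], [0.002, 0.001, -1.0]]
contact_force: [0.2, 0.4, 0.6]
finger_gap: 0.0854
grip_force: 0.0
```

```bash
python3 -c "
from h import *
cmd([.6135,.2975,.45])
w=snap('wrist','pics/w1.png')
for X in [(.6135,.2975,.352),(.6135,.2975,.29),(.0,.0,.0)]:print(proj(w,X))"
```

```text
tcp [0.6122 0.2992 0.4496] shift mm [-1.4 -1.7 -0.4] yaw_y 86.89 t 2.0
[[251.8250544  201.96876931]]
[[252.25775739 179.5698249 ]]
[[  34.05129805 -250.42175956]]
```

View pics/w1.png

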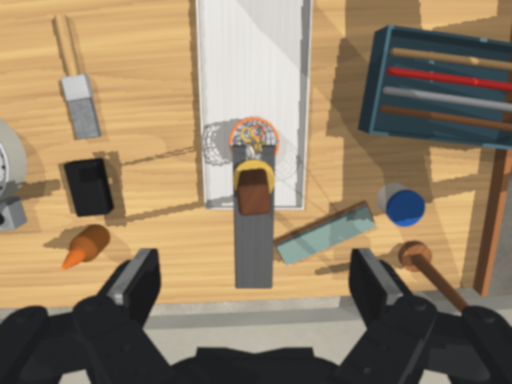

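The wrist view shows the grip nearly centred between the fingers and square to them: its top face is at about (254,200) and the collar at (254,178). Checking the offset.

```bash
python3 -c "
from h import *
w=dict(pixels=cv2.imread('pics/w1.png')[...,::-1]);s=snap('wrist');s['pixels']=w['pixels']
hsv=cv2.cvtColor(s['pixels'],cv2.COLOR_RGB2HSV)
m=cv2.inRange(hsv,(0,60,10),(15,255,120));m[:150]=0;m[225:]=0;m[:,:225]=0;m[:,280:]=0
c=max(cv2.findContours(m,0,1)[0],key=cv2.contourArea);print(cv2.boundingRect(c),cv2.minAreaRect(c))
for y in range(166,220,4):
  u=np.nonzero(m[y])[0];print(y,(u.min(),u.max(),hsv[y,254]) if len(u) else '')
x,y,W,H=cv2.boundingRect(c)
print(onz(s,(x+W/2,y+H),.352),onz(s,(x,y+H),.352),onz(s,(x+W,y+H),.352))
cmd([.6135,.2975,.325])
"
```

```text
(236, 170, 35, 46) ((252.41000366210938, 192.3699951171875), (44.689151763916016, 32.38549041748047), 81.8698959350586)
166 
170 (np.int64(251), np.int64(263), array([ 15, 131,  72], dtype=uint8))
174 (np.int64(241), np.int64(265), array([ 10, 124,  64], dtype=uint8))
178 (np.int64(240), np.int64(265), array([ 10, 119,  62], dtype=uint8))
182 (np.int64(239), np.int64(266), array([ 10, 124,  66], dtype=uint8))
186 (np.int64(238), np.int64(267), array([ 11, 137,  99], dtype=uint8))
190 (np.int64(237), np.int64(267), array([ 10, 139, 114], dtype=uint8))
194 (np.int64(237), np.int64(269), array([ 10, 139, 119], dtype=uint8))
198 (np.int64(238), np.int64(269), array([ 10, 139, 119], dtype=uint8))
202 (np.int64(238), np.int64(270), array([ 10, 140, 115], dtype=uint8))
206 (np.int64(239), np.int64(270), array([ 11, 139, 110], dtype=uint8))
210 (np.int64(239), np.int64(269), array([ 11, 135, 108], dtype=uint8))
214 (np.int64(241), np.int64(257), array([ 9, 75, 92], dtype=uint8))
218 
[0.62405599 0.29897757 0.352     ] [0.6233835 0.2862031 0.352    ] [0.62473482 0.31175348 0.352     ]
tcp [0.6116 0.3003 0.45  ] shift mm [ -2.2  -2.9 125. ] yaw_y 87.02 t 2.1
```

```bash
python3 -c "
from h import *
px=cv2.imread('pics/w1.png');s=snap('wrist')
hsv=cv2.cvtColor(px,cv2.COLOR_BGR2HSV)
m=cv2.inRange(hsv,(0,90,88),(16,255,150));m[:182]=0;m[222:]=0;m[:,:230]=0;m[:,276:]=0
c=max(cv2.findContours(m,0,1)[0],key=cv2.contourArea)[:,0]
P=np.array([onz(s,p,.352)[:2] for p in c]);print(cv2.minAreaRect((P*1000).astype(np.float32)))
cmd([.6135,.2975,.325])
cv2.imwrite('pics/w2.png',cv2.resize(px[160:225,220:290],None,fx=8,fy=8,interpolation=2))
"
```

```text
((611.066650390625, 300.676513671875), (22.29010581970215, 21.509265899658203), 2.5585250854492188)
tcp [0.6117 0.3002 0.4501] shift mm [ -2.1  -2.8 125.1] yaw_y 87.02 t 2.15
```

View pics/w2.png

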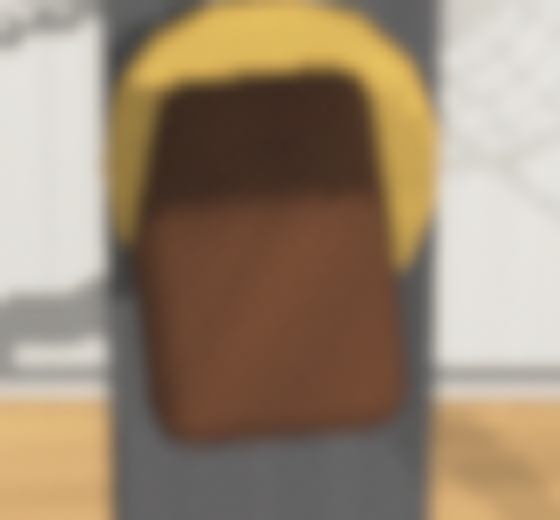

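The close-up shows the grip yawed about 5.5° counter-clockwise from the tool, so I'll turn to match, descend and close gently.

>>> {"method": "servo_tool", "body": {
  "steps": [
    [[0,-0.001,0.02],[0,0,-3],1],
    [[0,-0.001,0.05],[0,0,-5.5],1],
    [[0,-0.001,0.08],[0,0,-5.5],1],
    [[0,-0.001,0.105],[0,0,-5.5],1],
    [[0,-0.001,0.12],[0,0,-5.5],1],
    [[0,-0.001,0.125],[0,0,-5.5],1],
    [[0,-0.001,0.125],[0,0,-5.5],1],
    [[0,-0.001,0.125],[0,0,-5.5],0.6],
    [[0,-0.001,0.125],[0,0,-5.5],0.4],
    [[0,-0.001,0.125],[0,0,-5.5],0.3],
    [[0,-0.001,0.125],[0,0,-5.5],0.2],
    [[0,-0.001,0.125],[0,0,-5.5],0]
  ],
  "newtons": 80
}}

```text
time_s: 3.35
tcp_pos: [0.6135, 0.2975, 0.326]
eef_rot: [[-0.999, -0.04, 0.002], [-0.04, 0.999, 0.001], [-0.002, 0.001, -1.0]]
contact_force: [0.0, 0.3, 1.7]
finger_gap: 0.0235
grip_force: 79.4
```

>>> {"method": "servo_tool", "body": {
  "steps": [
    [[0,0,0],[0,0,0],0],
    [[0,0,0],[0,0,0],0],
    [[0,0,0],[0,0,0],0]
  ]
}}

```text
time_s: 3.65
tcp_pos: [0.6135, 0.2975, 0.326]
eef_rot: [[-0.999, -0.041, 0.002], [-0.041, 0.999, 0.001], [-0.002, 0.001, -1.0]]
contact_force: [-0.4, 2.1, 4.3]
finger_gap: 0.0232
grip_force: 79.5
```

```bash
python3 -c "
from h import *
cmd([.612,.2992,.325]);o=arm.observe();print(o['contact_force'],o['grip_force'],o['finger_gap'])
s=snap('side','pics/s2.png')
cv2.imwrite('pics/s2c.png',cv2.resize(s['pixels'][60:190,190:310,::-1],None,fx=4.5,fy=4.5,interpolation=2))
"
```

```text
tcp [0.6135 0.2975 0.326 ] shift mm [1.4 1.8 1. ] yaw_y 92.32 t 3.65
[-0.42606783  2.07322695  4.2617441 ] 79.45003867149353 0.02321136510161978
```

View pics/s2c.png

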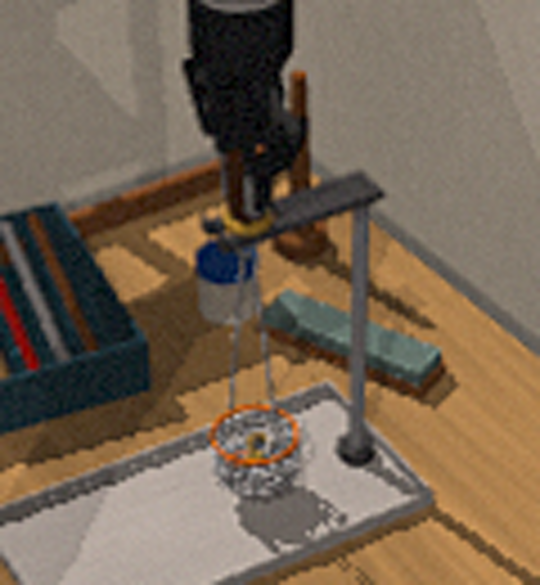

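Gripped cleanly: the collar is still on the fork and the basket hangs at side pixel (247,157). Next are a lean-measuring helper and a sway-free move planner.

```bash
cat >> h.py <<'E'
W=np.sqrt(9.81/.217)
from scipy.optimize import least_squares
def lean(off=(0,0),H=.055,cam='side'):
    """-> time, lean (world x,y tilt in deg of basket displacement)"""
    o=arm.observe();s=snap(cam);pv=o['tcp_pos']+o['eef_rot'][:,2]*H
    hsv=cv2.cvtColor(s['pixels'],cv2.COLOR_RGB2HSV)
    m=cv2.inRange(hsv,(4,165,120),(14,255,255))
    u,v=proj(s,pv-[0,0,.195])[0].astype(int);k=np.zeros_like(m);k[max(v-40,0):v+40,max(u-45,0):u+45]=m[max(v-40,0):v+40,max(u-45,0):u+45]
    P=cv2.findNonZero(k)
    if P is None or len(P)<12:return o['time_s'],None
    c=np.array(cv2.fitEllipse(cv2.convexHull(P))[0])-off
    def f(q):
        X=pv+.195*np.array([q[0],q[1],-np.sqrt(max(1-q@q,.1))]);return proj(s,X)[0]-c
    q=least_squares(f,[0.,0.]).x
    return o['time_s'],np.degrees(np.arcsin(q)),len(P)
def fit(T,A):
    """fit lean=c+a cos Wt+b sin Wt, t relative to last time"""
    T=np.array(T);A=np.array(A);t=T-T[-1];M=np.c_[np.ones_like(t),np.cos(W*t),np.sin(W*t)]
    x=np.linalg.lstsq(M,A,rcond=None)[0];return x,np.abs(M@x-A).max(0)
def plan(N,D,th0=0j,lag=0.0,hold=0,amax=None):
    """row positions p1..pN (m) ending at D, last `hold` rows still, cancelling free swing th(t)=Re(th0 e^{iWt}) (rad, t=0 start); dv causes th += -(dv/(L W)) sin W(t-ti)"""
    L=.217;n=N-hold
    # unknown v_1..v_n ; dv_i=v_{i+1}-v_i at t_i=0.1 i, with v_0=0, v_{n+1}=0
    B=np.zeros((n+1,n));B[:n]+=np.eye(n);B[1:]-=np.eye(n)
    rows=[];rhs=[]
    for w in ([W] if th0!=0 else [W*.97,W*1.03]):
        e=np.exp(-1j*w*(.1*np.arange(n+1)+lag))*(1j)/(L*w)  # -(1/LW) sin(W(t-ti)) = Re( i/(LW) e^{iW(t-ti)} )
        g=e@B;rows+= [g.real,g.imag];rhs+=[-th0.real,-th0.imag]
    rows.append(np.full(n,.1));rhs.append(D)
    C=np.array(rows);d=np.array(rhs)
    # min |Bv|^2 s.t. Cv=d
    K=np.block([[B.T@B,C.T],[C,np.zeros((len(d),len(d)))]]);v=np.linalg.lstsq(K,np.r_[np.zeros(n),d],rcond=None)[0][:n]
    p=np.r_[np.cumsum(v)*.1,np.full(hold,D)]
    return p
E
python3 - <<'E'
from h import *
for i in range(3):print(lean())
print((plan(12,.110,hold=0)*1e3).round(1))
E
```

```text
(3.7, array([19.00372006, -4.99774498]), 46)
(3.75, array([-1.04841313, -1.37708666]), 45)
(3.8, array([20.53310551, -3.2882912 ]), 45)
[ 12.7  21.2  23.9  27.7  38.3  55.   71.7  82.3  86.1  88.8  97.3 110. ]
```

```bash
python3 - <<'E'
import re
t=open('h.py').read()
t=t.replace("m=cv2.inRange(hsv,(4,165,120),(14,255,255))","m=cv2.inRange(hsv,(3,120,110),(15,255,255))")
t=t.replace("c=np.array(cv2.fitEllipse(cv2.convexHull(P))[0])-off","""n,lb,st,ce=cv2.connectedComponentsWithStats(cv2.dilate(k,np.ones((3,3),np.uint8)))
    j=1+np.argmax(st[1:,2]*st[1:,3]);x,y,w,h=st[j,:4];c=np.array([x+w/2-.5,y+h/2-.5])-off
    if DBG:print('   box',x,y,w,h,'pred',u,v)""").replace("W=np.sqrt","DBG=0\nW=np.sqrt")
open('h.py','w').write(t)
E
python3 - <<'E'
import h;from h import *
h.DBG=1
for i in range(3):print(lean())
for i in range(2):print(lean(cam='top'))
print((plan(16,.110)*1e3).round(1))
E
```

```text
box 242 144 50 52 pred 246 155
(3.85, array([ -3.10799465, -46.55304217]), 635)
   box 241 145 51 51 pred 246 155
(3.9, array([ -3.67018383, -46.25615539]), 651)
   box 240 114 52 82 pred 246 155
(3.95, array([ 16.06150176, -15.92271857]), 614)
   box 155 139 21 24 pred 163 149
(4.0, array([-0.62250591, -1.85265222]), 111)
   box 194 122 14 26 pred 163 149
(4.05, array([ 11.79481598, -42.33853835]), 109)
[  2.6   6.7  11.6  17.3  24.4  33.2  43.6  55.   66.4  76.8  85.6  92.7
  98.4 103.3 107.4 110. ]
```

Run:
```python
from h import *
px=cv2.imread('pics/s2.png');hsv=cv2.cvtColor(px,cv2.COLOR_BGR2HSV)
for r in (151,153,156,160,162):print(r,[tuple(map(int,x)) for x in hsv[r,236:258:2]])
print('wood',[tuple(map(int,x)) for x in hsv[185,285:305:3]])
for lo in [(3,165,110),(3,150,110),(3,140,140)]:
  m=cv2.inRange(hsv,lo,(13,255,255));m[:115]=0;m[195:]=0;m[:,:200]=0;m[:,290:]=0
  print(lo,cv2.connectedComponentsWithStats(cv2.dilate(m,np.ones((3,3),np.uint8)))[2][1:].tolist())
```

```text
151 [(15, 141, 168), (15, 131, 165), (14, 191, 192), (14, 224, 146), (13, 93, 175), (5, 26, 129), (6, 86, 110), (0, 11, 94), (13, 208, 191), (11, 21, 98), (3, 24, 96)]
153 [(16, 146, 170), (13, 227, 182), (3, 18, 168), (17, 16, 112), (19, 22, 92), (8, 18, 116), (3, 19, 136), (18, 14, 94), (23, 8, 130), (11, 159, 184), (11, 30, 181)]
156 [(13, 148, 150), (14, 22, 127), (14, 29, 98), (4, 15, 139), (174, 19, 132), (18, 122, 132), (19, 124, 146), (5, 18, 158), (11, 21, 136), (102, 8, 161), (10, 103, 180)]
160 [(15, 22, 187), (8, 119, 173), (10, 87, 137), (8, 112, 146), (9, 136, 187), (21, 171, 119), (19, 85, 141), (125, 20, 75), (11, 119, 146), (11, 234, 124), (45, 14, 110)]
162 [(11, 34, 182), (120, 8, 121), (9, 119, 154), (10, 214, 136), (12, 232, 185), (14, 248, 217), (12, 254, 189), (12, 172, 165), (9, 58, 84), (0, 12, 149), (10, 25, 122)]
wood [(16, 143, 159), (16, 139, 169), (16, 138, 179), (16, 138, 185), (16, 138, 188), (16, 140, 122), (15, 139, 103)]
(3, 165, 110) [[287, 139, 3, 3, 9], [236, 149, 21, 15, 159]]
(3, 150, 110) [[287, 139, 3, 3, 9], [236, 149, 21, 15, 167]]
(3, 140, 140) [[235, 149, 22, 15, 165]]
```

```bash
sed -i 's/(3,120,110),(15,255,255)/(3,165,105),(14,255,255)/' h.py
python3 - <<'E'
import h;from h import *
h.DBG=1
for i in range(4):print(lean())
for i in range(2):print(lean(cam='top'))
E
```

```text
box 236 149 21 15 pred 246 155
(4.1, array([-1.05930477, -1.1671565 ]), 45)
   box 236 149 21 16 pred 246 155
(4.15, array([-1.54728175, -1.92785589]), 45)
   box 235 148 22 16 pred 246 155
(4.2, array([-1.05664001, -0.09087368]), 46)
   box 235 148 22 16 pred 246 155
(4.25, array([-1.06438251, -0.09852956]), 46)
(4.3, None)
(4.35, None)
```

>>> {"method": "servo_tool", "body": {
  "steps": [
    [[0,0,-0.003],[0,0,0],0],
    [[0,0,-0.007],[0,0,0],0],
    [[0,0,-0.01],[0,0,0],0],
    [[0,0,-0.01],[0,0,0],0],
    [[0,0,-0.01],[0,0,0],0]
  ]
}}

```text
time_s: 4.9
tcp_pos: [0.6127, 0.2964, 0.3338]
eef_rot: [[-0.999, -0.04, -0.002], [-0.04, 0.999, -0.001], [0.002, -0.001, -1.0]]
contact_force: [0.0, 0.2, -6.4]
finger_gap: 0.0231
grip_force: 78.5
```

Run:
```python
from h import *
o=arm.observe();print(o['tcp_pos'],o['contact_force'],o['finger_gap'],o['grip_force']);R=o['eef_rot'];print(R.T@[-.9985,.055,0])
s=snap('side');cv2.imwrite('pics/l.png',cv2.resize(s['pixels'][60:190,190:310,::-1],None,fx=4.5,fy=4.5,interpolation=2))
```

```text
[0.61265157 0.29641371 0.33380083] [ 0.02326119  0.1799453  -6.35055668] 0.023063251001992274 78.52293491363525
[0.9955101  0.09478139 0.00183609]
```

>>> {"method": "servo_tool", "body": {
  "steps": [
    [[0,0,-0.002],[0,0,0],0],
    [[0,0,-0.002],[0,0,0],0],
    [[0.0026,0.0002,-0.002],[0,0,0],0],
    [[0.0067,0.0006,-0.002],[0,0,0],0],
    [[0.0115,0.0011,-0.002],[0,0,0],0],
    [[0.0172,0.0016,-0.002],[0,0,0],0],
    [[0.0243,0.0023,-0.002],[0,0,0],0],
    [[0.033,0.0031,-0.002],[0,0,0],0],
    [[0.0434,0.0041,-0.002],[0,0,0],0],
    [[0.0547,0.0052,-0.002],[0,0,0],0],
    [[0.0661,0.0063,-0.002],[0,0,0],0],
    [[0.0764,0.0073,-0.002],[0,0,0],0]
  ]
}}

```text
time_s: 6.15
tcp_pos: [0.5352, 0.3014, 0.3371]
eef_rot: [[-0.999, -0.041, -0.0], [-0.041, 0.999, 0.0], [0.0, 0.0, -1.0]]
contact_force: [-0.0, -0.6, -5.4]
finger_gap: 0.0231
grip_force: 78.5
```

>>> {"method": "servo_tool", "body": {
  "steps": [
    [[0.0088,0.0008,0],[0,0,0],0],
    [[0.0158,0.0015,0],[0,0,0],0],
    [[0.0215,0.002,0],[0,0,0],0],
    [[0.0264,0.0025,0],[0,0,0],0],
    [[0.0304,0.0029,0],[0,0,0],0],
    [[0.033,0.0031,0],[0,0,0],0],
    [[0.033,0.0031,-0.004],[0,0,0],0],
    [[0.033,0.0031,-0.012],[0,0,0],0],
    [[0.033,0.0031,-0.024],[0,0,0],0],
    [[0.033,0.0031,-0.036],[0,0,0],0],
    [[0.033,0.0031,-0.045],[0,0,0],0],
    [[0.033,0.0031,-0.05],[0,0,0],0]
  ]
}}

```text
time_s: 7.35
tcp_pos: [0.5041, 0.3032, 0.3892]
eef_rot: [[-0.999, -0.04, 0.003], [-0.04, 0.999, 0.002], [-0.003, 0.002, -1.0]]
contact_force: [0.2, 0.4, -6.0]
finger_gap: 0.0234
grip_force: 78.6
```

```bash
cat > meas.py <<'E'
import sys
from h import *
B=np.array([-1.2,-.8])
T=[];A=[];F=[]
for i in range(int(sys.argv[1])):
    r=lean()
    if r[1] is None: print('none');continue
    T.append(r[0]);A.append(r[1]-B)
T0=np.array(T)
x,e=fit(T,A);o=arm.observe();print('t',o['time_s'],T[-1],'tcp',o['tcp_pos'].round(4),'gap',o['finger_gap'],o['contact_force'].round(2));print('c',x[0].round(2),'cos',x[1].round(2),'sin',x[2].round(2),'amp',np.hypot(x[1],x[2]).round(2),'err',e.round(2));print('yaw',np.degrees(np.arctan2(o['eef_rot'][1,1],o['eef_rot'][0,1])))
print(np.array(A).round(1).tolist())
E
python3 meas.py 16
```

```text
t 8.15 8.1 tcp [0.5033 0.303  0.3869] gap 0.022977167711118025 [ 0.3  -0.76 -6.41]
c [ 0.22 -0.89] cos [ 0.06 -0.03] sin [0.61 0.36] amp [0.61 0.36] err [0.44 0.42]
yaw 92.31018439366038
[[1.1, -0.8], [1.0, -0.9], [0.8, -0.3], [0.7, -0.6], [0.1, -0.7], [0.2, -0.6], [0.2, -0.5], [-0.2, -1.2], [-0.2, -1.2], [-0.2, -1.3], [-0.3, -1.3], [-0.3, -1.4], [-0.4, -1.5], [0.0, -0.8], [-0.0, -0.8], [-0.0, -0.8]]
```

Clear of the fork with almost no sway (0.6°). Now the pumping motion along the tray.

Run:
```python
from h import *
from scipy.integrate import solve_ivp
def sim(p,tail=1.0,th=0,om=0):
    p=np.r_[0,p];v=np.diff(p)/.1;L=.217;out=[];t=0;z=np.array([th,om]);
    # nonlinear pendulum with velocity jumps
    vp=0
    for i in range(len(v)+int(tail*10)):
        vi=v[i] if i<len(v) else 0
        z=z-np.array([0,(vi-vp)/L*np.cos(z[0])]);vp=vi
        s=solve_ivp(lambda t,z:[z[1],-9.81/L*np.sin(z[0])],(0,.1),z,max_step=.01);z=s.y[:,-1];out+=list(np.degrees(s.y[0]))
    return np.array(out)
for d in (.045,.05,.055,.06):
    p=d*(1-np.cos(2*np.pi*np.arange(1,10)/9))/2
    r=sim(p);print(d,abs(r).max(),abs(r[-100:]).max(),(p*1e3).round(1))
```

```text
0.045 18.225822334903068 18.225822334903068 [ 5.3 18.6 33.7 43.6 43.6 33.8 18.6  5.3  0. ]
0.05 20.241091358481178 20.241091358481178 [ 5.8 20.7 37.5 48.5 48.5 37.5 20.7  5.8  0. ]
0.055 22.258619163359405 22.258619163359405 [ 6.4 22.7 41.2 53.3 53.3 41.3 22.7  6.4  0. ]
0.06 24.270784326998506 24.270784326998506 [ 7.  24.8 45.  58.2 58.2 45.  24.8  7.   0. ]
```

>>> {"method": "servo_tool", "body": {
  "steps": [
    [[0.0046,0.0004,0],[0,0,0],0],
    [[0.016,0.0015,0],[0,0,0],0],
    [[0.029,0.0028,0],[0,0,0],0],
    [[0.0376,0.0036,0],[0,0,0],0],
    [[0.0376,0.0036,0],[0,0,0],0],
    [[0.029,0.0028,0],[0,0,0],0],
    [[0.016,0.0015,0],[0,0,0],0],
    [[0.0046,0.0004,0],[0,0,0],0],
    [[0,0,0],[0,0,0],0],
    [[0,0,0],[0,0,0],0]
  ]
}}

```text
time_s: 9.15
tcp_pos: [0.5053, 0.302, 0.3864]
eef_rot: [[-0.999, -0.038, 0.001], [-0.038, 0.999, -0.001], [-0.001, -0.001, -1.0]]
contact_force: [1.0, 0.0, -7.1]
finger_gap: 0.0232
grip_force: 78.6
```

```bash
python3 meas.py 24
```

```text
t 10.35 10.3 tcp [0.5042 0.3026 0.3875] gap 0.023219119570969463 [ 0.97  0.04 -5.09]
c [ 0.1 -0.3] cos [18.14 -1.48] sin [-5.74 -0.38] amp [19.03  1.53] err [1.03 0.59]
yaw 92.26205749456018
[[8.4, -0.1], [14.3, -0.4], [17.5, -0.8], [19.1, -1.7], [19.1, -1.8], [16.4, -2.0], [11.7, -1.3], [6.4, -1.7], [0.1, -0.9], [-5.6, -0.4], [-11.7, -0.6], [-15.3, 0.5], [-18.0, 1.1], [-18.1, 1.0], [-17.1, 0.8], [-14.0, 0.9], [-9.2, 1.1], [-3.1, 0.1], [3.3, 0.8], [9.1, 0.2], [14.4, -0.7], [17.9, -1.4], [19.0, -1.7], [18.6, -2.4]]
```

```bash
cat > kill.py <<'E'
from h import *
L=.217
def eff(p,w):  # complex th amplitude in deg at t=0 ref for rows p (world dir), starting at t=0
    v=np.diff(np.r_[0,p])/.1;dv=np.diff(np.r_[0,v,0]);return np.degrees((dv*np.exp(-1j*w*.1*np.arange(len(dv)))).sum()*1j/(L*w))
E
python3 - <<'E'
from kill import *
p=-np.array([4.6,16.1,29.1,37.8,37.8,29.1,16.1,4.6,0])/1e3
zm=18.14+5.74j
for w in (W,W*.994):
    zp=eff(p,w)*np.exp(1j*w*(10.3-8.15));z0=(.06-.61j)*np.exp(1j*w*2.2)
    G=(zm-z0)/zp;print(abs(zp),np.degrees(np.angle(zp)),np.degrees(np.angle(zm)),'G',abs(G),'lag',-np.angle(G)/w)
    zs=zm*np.exp(1j*w*.05)
    for N in(9,10,12):
        q=plan(N,0.,np.radians(zs/G));print(N,(q*1e3).round(1))
E
```

```text
Traceback (most recent call last):
  File "kill.py", line 4, in eff
    v=np.diff(np.r_[0,p])/.1;dv=np.diff(np.r_[0,v,0]);return np.degrees((dv*np.exp(-1j*w*.1*np.arange(len(dv)))).sum()*1j/(L*w))
                                                             ~~~~~~~~~~^^^^^^^^^^^^^^^^^^^^^^^^^^^^^^^^^^^^^^^^^^^^^^^^^^^^^^^^^
TypeError: ufunc 'degrees' not supported for the input types, and the inputs could not be safely coerced to any supported types according to the casting rule ''safe''
```

```bash
sed -i 's/np.degrees((dv/57.2958*((dv/' kill.py
python3 - <<'E'
from kill import *
p=-np.array([4.6,16.1,29.1,37.8,37.8,29.1,16.1,4.6,0])/1e3
zm=18.14+5.74j
for w in (W,W*.994):
    zp=eff(p,w)*np.exp(1j*w*(10.3-8.15));z0=(.06-.61j)*np.exp(1j*w*2.2)
    G=(zm-z0)/zp;print(abs(zp),np.degrees(np.angle(zp)),np.degrees(np.angle(zm)),'G',abs(G),'lag',-np.angle(G)/w)
    zs=zm*np.exp(1j*w*.05)
    for N in(9,10,12):
        q=plan(N,0.,zs/G/57.2958);print(N,(q*1e3).round(1))
E
```

```text
15.789587188922741 24.901809745594797 17.55881836073912 G 1.17010731390566 lag 0.021191436392496085
9 [  4.4   4.   -4.6 -18.5 -31.  -35.2 -28.2 -13.4  -0. ]
10 [ -0.   -4.5 -14.3 -26.8 -37.1 -40.8 -35.7 -23.7  -9.7   0. ]
12 [ -3.3 -11.6 -24.1 -37.3 -46.9 -49.6 -44.5 -33.3 -20.   -8.6  -2.   -0. ]
15.83173065091968 20.97239888712126 17.55881836073912 G 1.1656074624551263 lag 0.010654512229733116
9 [  5.3   6.1  -1.9 -15.9 -29.1 -34.3 -28.  -13.5  -0. ]
10 [  0.7  -2.8 -12.  -24.5 -35.4 -40.  -35.8 -24.2 -10.    0. ]
12 [ -2.9 -10.7 -22.9 -36.3 -46.5 -50.1 -45.7 -35.  -21.6  -9.8  -2.5  -0. ]
```

>>> {"method": "servo_tool", "body": {
  "steps": [
    [[0,0,0],[0,0,0],0],
    [[0.0036,0.0004,0],[0,0,0],0],
    [[0.013,0.0014,0],[0,0,0],0],
    [[0.0255,0.0028,0],[0,0,0],0],
    [[0.036,0.004,0],[0,0,0],0],
    [[0.0402,0.0044,0],[0,0,0],0],
    [[0.0356,0.0039,0],[0,0,0],0],
    [[0.0239,0.0026,0],[0,0,0],0],
    [[0.0099,0.0011,0],[0,0,0],0],
    [[0,0,0],[0,0,0],0],
    [[0,0,0],[0,0,0],0]
  ]
}}

```text
time_s: 11.45
tcp_pos: [0.506, 0.3014, 0.3864]
eef_rot: [[-0.999, -0.036, 0.001], [-0.036, 0.999, -0.002], [-0.001, -0.002, -1.0]]
contact_force: [0.5, 0.2, -5.3]
finger_gap: 0.023
grip_force: 78.6
```

```bash
python3 meas.py 20; python3 -c "
from h import *
cmd([.6185,-.2067,.385])"
```

```text
t 12.45 12.4 tcp [0.5035 0.3028 0.387 ] gap 0.023029588356295778 [ 0.29  0.1  -4.79]
c [ 0.16 -0.63] cos [ 3.07 -0.85] sin [-0.49 -0.59] amp [3.11 1.04] err [0.91 0.6 ]
yaw 92.29051280031642
[[2.4, -1.3], [2.7, -1.5], [2.5, -1.4], [1.8, -1.9], [1.0, -1.4], [-0.3, -1.6], [-1.2, -1.1], [-2.1, -0.5], [-3.0, 0.0], [-3.0, 0.0], [-2.6, 0.8], [-2.7, 0.8], [-1.8, 0.2], [-0.9, -0.3], [0.4, -0.2], [1.7, -0.0], [2.5, -0.6], [3.0, -0.9], [3.4, -1.2], [3.4, -1.2]]
tcp [0.5035 0.3028 0.387 ] shift mm [ -94.5 -513.7    2.1] yaw_y 92.29 t 12.45
```

Run:
```python
from kill import *
G=1.17*np.exp(-1j*W*.015);N=24;R=arm.observe()['eef_rot']
X=[]
for D,z in((.115,3.07+.49j),(-.5095,-.85+.59j)):
    zs=z*np.exp(1j*W*.05)
    X.append(plan(N,D)+np.r_[plan(12,0.,zs/G/57.2958),np.zeros(12)])
P=np.c_[np.array(X).T,np.zeros(N)]
Q=P@R
print((P[:,:2]*1e3).round(0).tolist());print(Q[:12].round(4).tolist());print((Q[12:]-Q[11]).round(4).tolist())
```

```text
[[1.0, -6.0], [2.0, -15.0], [2.0, -26.0], [3.0, -38.0], [5.0, -53.0], [9.0, -72.0], [15.0, -96.0], [23.0, -125.0], [32.0, -156.0], [41.0, -189.0], [50.0, -222.0], [57.0, -255.0], [65.0, -287.0], [72.0, -319.0], [79.0, -352.0], [86.0, -383.0], [93.0, -411.0], [98.0, -436.0], [103.0, -455.0], [106.0, -471.0], [109.0, -484.0], [112.0, -495.0], [114.0, -504.0], [115.0, -509.0]]
[[-0.0007, -0.006, 0.0], [-0.0013, -0.0151, 0.0], [-0.0014, -0.0257, 0.0], [-0.0016, -0.038, 0.0], [-0.0028, -0.0531, 0.0], [-0.0057, -0.0724, 0.0], [-0.0107, -0.0968, 0.0], [-0.0176, -0.1256, 0.0], [-0.0255, -0.1575, 0.0], [-0.0335, -0.1908, 0.0], [-0.0408, -0.2241, 0.0], [-0.0473, -0.2568, 0.0]]
[[-0.006, -0.0324, 0.0], [-0.012, -0.0651, 0.0], [-0.018, -0.0976, 0.0], [-0.0237, -0.129, 0.0], [-0.029, -0.1577, 0.0], [-0.0335, -0.1823, 0.0], [-0.0372, -0.2023, 0.0], [-0.0401, -0.2181, 0.0], [-0.0425, -0.231, 0.0], [-0.0445, -0.2419, 0.0], [-0.0462, -0.251, 0.0], [-0.0473, -0.2568, 0.0]]
```

>>> {"method": "servo_tool", "body": {
  "steps": [
    [[-0.0007,-0.006,0],[0,0,0],0],
    [[-0.0013,-0.0151,0],[0,0,0],0],
    [[-0.0014,-0.0257,0],[0,0,0],0],
    [[-0.0016,-0.038,0],[0,0,0],0],
    [[-0.0028,-0.0531,0],[0,0,0],0],
    [[-0.0057,-0.0724,0],[0,0,0],0],
    [[-0.0107,-0.0968,0],[0,0,0],0],
    [[-0.0176,-0.1256,0],[0,0,0],0],
    [[-0.0255,-0.1575,0],[0,0,0],0],
    [[-0.0335,-0.1908,0],[0,0,0],0],
    [[-0.0408,-0.2241,0],[0,0,0],0],
    [[-0.0473,-0.2568,0],[0,0,0],0]
  ]
}}

```text
time_s: 13.65
tcp_pos: [0.5609, 0.045, 0.3873]
eef_rot: [[-0.999, -0.039, 0.001], [-0.039, 0.999, -0.0], [-0.001, -0.0, -1.0]]
contact_force: [0.2, -0.9, -5.6]
finger_gap: 0.023
grip_force: 78.6
```

>>> {"method": "servo_tool", "body": {
  "steps": [
    [[-0.006,-0.0324,0],[0,0,0],0],
    [[-0.012,-0.0651,0],[0,0,0],0],
    [[-0.018,-0.0976,0],[0,0,0],0],
    [[-0.0237,-0.129,0],[0,0,0],0],
    [[-0.029,-0.1577,0],[0,0,0],0],
    [[-0.0335,-0.1823,0],[0,0,0],0],
    [[-0.0372,-0.2023,0],[0,0,0],0],
    [[-0.0401,-0.2181,0],[0,0,0],0],
    [[-0.0425,-0.231,0],[0,0,0],0],
    [[-0.0445,-0.2419,0],[0,0,0],0],
    [[-0.0462,-0.251,0],[0,0,0],0],
    [[-0.0473,-0.2568,0],[0,0,0],0]
  ]
}}

```text
time_s: 14.85
tcp_pos: [0.6185, -0.2071, 0.3869]
eef_rot: [[-0.999, -0.04, -0.0], [-0.04, 0.999, 0.0], [0.0, 0.0, -1.0]]
contact_force: [-0.0, 0.4, -5.7]
finger_gap: 0.0231
grip_force: 78.6
```

```bash
python3 meas.py 20; python3 -c "
from h import *
cmd([.6185,-.2067,.3185])
s=snap('side','pics/d1.png')
print(proj(s,[.6185,-.2067,.05]))"
```

```text
t 15.85 15.8 tcp [ 0.6185 -0.2065  0.387 ] gap 0.023309570419560964 [-0.45 -0.26 -6.25]
c [ 0.05 -0.06] cos [-0.62 -0.11] sin [0.68 0.2 ] amp [0.92 0.23] err [3.08 4.17]
yaw 92.30044299836531
[[-0.2, 0.3], [-0.2, 0.6], [-0.2, 0.4], [-0.2, 0.1], [0.1, -0.3], [0.4, -0.7], [0.8, -0.3], [0.8, -0.3], [1.2, 0.2], [1.2, 0.2], [0.8, 0.5], [0.5, 0.8], [0.1, 0.4], [0.1, 0.5], [-0.3, 0.1], [-3.8, -4.4], [-0.2, 0.1], [-0.2, 0.1], [-0.2, 0.2], [-0.2, 0.2]]
tcp [ 0.6185 -0.2065  0.387 ] shift mm [-0.  -0.2 68.5] yaw_y 92.3 t 15.85
[[333.08127005 247.61354762]]
```

>>> {"method": "servo_tool", "body": {
  "steps": [
    [[0,0,0.001],[0,0,0],0],
    [[0,0,0.004],[0,0,0],0],
    [[0,0,0.01],[0,0,0],0],
    [[0,0,0.018],[0,0,0],0],
    [[0,0,0.027],[0,0,0],0],
    [[0,0,0.036],[0,0,0],0],
    [[0,0,0.045],[0,0,0],0],
    [[0,0,0.053],[0,0,0],0],
    [[0,0,0.06],[0,0,0],0],
    [[0,0,0.064],[0,0,0],0],
    [[0,0,0.067],[0,0,0],0],
    [[0,0,0.0675],[0,0,0],0]
  ]
}}

```text
time_s: 17.1
tcp_pos: [0.6185, -0.2064, 0.3192]
eef_rot: [[-0.999, -0.04, -0.0], [-0.04, 0.999, 0.0], [0.0, 0.0, -1.0]]
contact_force: [-0.0, 0.2, -5.6]
finger_gap: 0.0233
grip_force: 78.6
```

```bash
python3 meas.py 22; python3 -c "
from h import *
s=snap('side');t=snap('top')
p=s['pixels'][200:290,280:380,::-1];q=t['pixels'][110:200,260:360,::-1]
cv2.imwrite('pics/d2.png',cv2.resize(np.hstack([p,q]),None,fx=4,fy=4,interpolation=2))"
```

```text
t 18.2 18.15 tcp [ 0.6186 -0.2064  0.3195] gap 0.022644268734307433 [-0.62  0.31 -6.37]
c [ 0.34 -0.21] cos [0.25 0.32] sin [0.04 0.12] amp [0.26 0.34] err [0.19 0.25]
yaw 92.30641458434366
[[0.5, -0.1], [0.4, -0.1], [0.7, 0.3], [0.7, 0.3], [0.7, 0.3], [0.6, 0.3], [0.3, -0.2], [0.3, -0.2], [0.4, -0.1], [0.4, -0.2], [0.0, -0.6], [0.1, -0.6], [0.1, -0.5], [0.1, -0.5], [0.1, -0.6], [0.1, -0.5], [0.5, -0.1], [0.5, -0.1], [0.5, -0.1], [0.4, -0.1], [0.4, -0.1], [0.5, -0.1]]
```

View pics/d2.png

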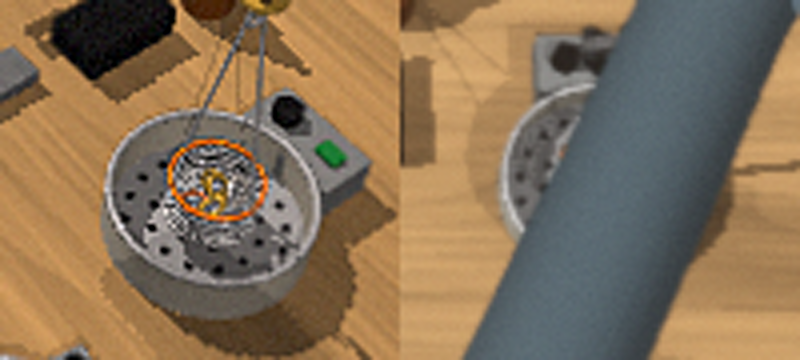

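The side crop shows the basket hanging centred in the pot, with its rim at crop (217,180) and clear of the wall all round. The sway is about 0.3°. I'll hold for more than five seconds.

>>> {"method": "servo_tool", "body": {
  "steps": [
    [[0,0,0],[0,0,0],0],
    [[0,0,0],[0,0,0],0],
    [[0,0,0],[0,0,0],0],
    [[0,0,0],[0,0,0],0],
    [[0,0,0],[0,0,0],0],
    [[0,0,0],[0,0,0],0],
    [[0,0,0],[0,0,0],0],
    [[0,0,0],[0,0,0],0],
    [[0,0,0],[0,0,0],0],
    [[0,0,0],[0,0,0],0],
    [[0,0,0],[0,0,0],0],
    [[0,0,0],[0,0,0],0]
  ]
}}

```text
time_s: 19.5
tcp_pos: [0.6185, -0.2064, 0.3195]
eef_rot: [[-0.999, -0.04, -0.0], [-0.04, 0.999, -0.0], [0.0, -0.0, -1.0]]
contact_force: [-0.4, 0.6, -6.7]
finger_gap: 0.0229
grip_force: 78.6
```

>>> {"method": "servo_tool", "body": {
  "steps": [
    [[0,0,0],[0,0,0],0],
    [[0,0,0],[0,0,0],0],
    [[0,0,0],[0,0,0],0],
    [[0,0,0],[0,0,0],0],
    [[0,0,0],[0,0,0],0],
    [[0,0,0],[0,0,0],0],
    [[0,0,0],[0,0,0],0],
    [[0,0,0],[0,0,0],0],
    [[0,0,0],[0,0,0],0],
    [[0,0,0],[0,0,0],0],
    [[0,0,0],[0,0,0],0],
    [[0,0,0],[0,0,0],0]
  ]
}}

```text
time_s: 20.7
tcp_pos: [0.6185, -0.2064, 0.3195]
eef_rot: [[-0.999, -0.04, -0.0], [-0.04, 0.999, -0.0], [0.0, -0.0, -1.0]]
contact_force: [0.5, -0.0, -4.3]
finger_gap: 0.0231
grip_force: 78.6
```

>>> {"method": "servo_tool", "body": {
  "steps": [
    [[0,0,0],[0,0,0],0],
    [[0,0,0],[0,0,0],0],
    [[0,0,0],[0,0,0],0],
    [[0,0,0],[0,0,0],0],
    [[0,0,0],[0,0,0],0],
    [[0,0,0],[0,0,0],0],
    [[0,0,0],[0,0,0],0],
    [[0,0,0],[0,0,0],0],
    [[0,0,0],[0,0,0],0],
    [[0,0,0],[0,0,0],0],
    [[0,0,0],[0,0,0],0],
    [[0,0,0],[0,0,0],0]
  ]
}}

```text
time_s: 21.9
tcp_pos: [0.6186, -0.2064, 0.3195]
eef_rot: [[-0.999, -0.04, 0.0], [-0.04, 0.999, 0.0], [-0.0, 0.0, -1.0]]
contact_force: [-0.2, -0.1, -6.5]
finger_gap: 0.023
grip_force: 78.6
```

>>> {"method": "servo_tool", "body": {
  "steps": [
    [[0,0,0],[0,0,0],0],
    [[0,0,0],[0,0,0],0],
    [[0,0,0],[0,0,0],0],
    [[0,0,0],[0,0,0],0],
    [[0,0,0],[0,0,0],0],
    [[0,0,0],[0,0,0],0],
    [[0,0,0],[0,0,0],0],
    [[0,0,0],[0,0,0],0],
    [[0,0,0],[0,0,0],0],
    [[0,0,0],[0,0,0],0],
    [[0,0,0],[0,0,0],0],
    [[0,0,0],[0,0,0],0]
  ]
}}

```text
time_s: 23.1
tcp_pos: [0.6185, -0.2064, 0.3195]
eef_rot: [[-0.999, -0.04, -0.0], [-0.04, 0.999, 0.0], [0.0, 0.0, -1.0]]
contact_force: [-0.3, 0.3, -6.0]
finger_gap: 0.0231
grip_force: 78.6
```

```bash
python3 meas.py 20; python3 -c "
from cell import arm
print(arm.hand_in())"
```

```text
t 24.1 24.05 tcp [ 0.6185 -0.2064  0.3195] gap 0.023209129805542714 [-0.36  0.27 -5.73]
c [ 0.29 -0.25] cos [0.05 0.11] sin [-0.28 -0.18] amp [0.28 0.21] err [0.39 0.22]
yaw 92.30160219114082
[[0.5, -0.1], [0.5, -0.1], [0.5, -0.1], [-0.3, -0.3], [-0.3, -0.3], [0.1, -0.6], [0.1, -0.5], [0.1, -0.5], [0.1, -0.5], [0.1, -0.5], [0.5, -0.1], [0.5, -0.1], [0.5, -0.1], [0.5, -0.1], [0.5, -0.1], [0.5, -0.1], [0.4, -0.1], [0.5, -0.1], [0.5, -0.1], [0.5, -0.1]]
the job is handed in; nothing more can be done
None
```

Handed in at 24 s: the basket swung to about 19° (aim 15°, limit 30°), was damped to about 3° over the tray and under 1° on arrival, then hung centred in the large white dryer, underside about 28 mm up, for about 7 s at roughly 0.3° sway, still gripped; I saw no contact.

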